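# Gather the tape rolls in the pick corner of the tote

## Task

Draw the green tape roll up off the spindle and lay it flat in the yellow tote with the other two rolls, letting go of it while the tote stands on the bench. Then take the tote by its black grip tab, lift it clear of the bench and tilt it until all three rolls have slid together into the red-marked corner. Finish while still holding the tote like that, in the air, tilted and still, with the rolls resting in that corner; leave the tip box, the jar and the timer where they are.

Things in the scene. Friction and masses are not known exactly. Their poses are not given: they have to be found in the camera images.
- tote: yellow open tote of smooth plastic, loose, 0.26 kg: outside 210 mm (its x) by 160 mm (its y) by 50 mm high, walls and floor 5 mm thick, so inside 200 x 150 x 45 mm; origin at the centre of its underside, z up. The inside is slippery: the rolls slide down the bare floor at a slope of about 8 to 14 degrees and need somewhat more to slide along a wall; at about 35 degrees, red corner lowest, they all run into the corner. Its mass centre is roughly over its origin
- tote_tab (a point): centre of the top edge of the tote's black grip tab, an upright plate on the outside of the long -y wall, at the middle of that wall: 76 mm long (tote's x), 14 mm thick (tote's y), its top 95 mm above the tote's underside and 45 mm above the rim; this point is 87 mm from the tote's origin in -y. Pinch it from above across its thickness, one finger inside and one outside the wall; unlike the tray it is not slippery. Axes as the tote's
- tote_corner (a point): the red-marked corner of the tote, where the rolls must gather: the point where the inner floor meets the two inner walls, at (-100, +75, 5) mm in the tote's frame; a red square on the floor and red strips on the rim mark it. Axes as the tote's
- roll_green_center (a point): a green roll of labelling tape with a cardboard core: a ring of 40 mm outer and 24 mm hole diameter, 18 mm tall, 30 g; this point is its centre; the z axis runs along the hole. At the start it sits on the spindle's collar, its underside 35 mm above the bench
- roll_blue_center (a point): a blue roll of labelling tape with a cardboard core: a ring of 40 mm outer and 24 mm hole diameter, 18 mm tall, 30 g; this point is its centre; the z axis runs along the hole. At the start it lies flat in the tote, in the end away from the red corner
- roll_pink_center (a point): a magenta-pink roll of labelling tape with a cardboard core: a ring of 40 mm outer and 24 mm hole diameter, 18 mm tall, 30 g; this point is its centre; the z axis runs along the hole. At the start it lies flat in the tote, in the end away from the red corner
- post: fixed upright spindle; origin at the centre of its underside, z up: dark round foot 84 mm across and 10 mm high, on it a grey collar 29 mm across up to 35 mm high, then a bare spindle 14 mm across with a tapered tip, ending 82 mm above the bench. The roll must rise 47 mm to come free. It may stand at either of two places, swapped with the tip box
- tip_box: bystander: orange pipette-tip box, 100 x 75 x 52 mm high, loose; origin at the centre of its underside; leave it alone
- jar: bystander: white plastic jar, 70 mm across, 120 mm tall, loose; origin at the centre of its underside; leave it alone
- timer: bystander: white bench timer, 30 x 65 x 45 mm high, loose; origin at the centre of its underside; leave it alone
- tote_corner_far (a point): the inner floor corner next to the red one along the tote's +x, at (+100, +75, 5) mm in the tote's frame
- tote_corner_tabside (a point): the inner floor corner next to the red one on the tab's side, at (-100, -75, 5) mm in the tote's frame

How it is judged:
By the outcome, as a careful person would: the job done as asked, in the order asked, and still so for the second after the job is handed in, while the arm keeps its last pose, push and grip.
It also fails if it takes over 54 s, if anything falls off the work surface, if the arm or the gripper's body presses on something with over 40 N, if the wrist force passes 120 N, or if a joint passes its speed limit or range.

## Robot

A 7-joint arm with a two-finger parallel gripper is mounted at the origin on the work surface. World frame = base frame: x ahead of the robot, y to its left, z up, the work surface at z = 0. Lengths are in mm, angles in degrees, forces in N, time in s.
With the tool pointing down it reaches from about 400 to 875 mm from the base axis. Payload 6.5 kg.
Tool frame: the origin (TCP) lies midway between the tips of the shut fingers; the grasp point (between the pads) lies 19 mm behind it; z points along the fingers, y is the line along which they close (so a half turn about z gives the same grasp; the last joint's range is limited). The gripper opens to 85 mm and grips with 20 to 120 N. Pads are 22 mm wide; open, the fingers measure 114 mm over their backs; the gripper's body (76 mm by 85 mm) begins 54 mm behind the grasp point. The pads swing forward as they close: fully open they stand 13 mm farther back than shut.
Start: joints at [64.962, 30.733, -0.252, 88.115, 0.149, 61.152, -4.079], TCP at [235.53, -605.818, 231.29] pointing down, gripper open.
Joint ranges: [-154.64, 154.64], [-21.42, 123.67], [-72.66, 72.17], [13.99, 137.28], [-74.86, 254.86], [10.95, 109.41], [-158.01, 158.01]. Speed limits (degrees/s): [136.94, 136.94, 180, 180, 180, 180, 180].

## Interface

Orientations are given as a 3x3 rotation matrix whose columns are the frame's x, y, z axes.
In Python, from plant import bot gives the robot as it stands.
- The arm moves only by the tool play_rows, never from a script. Its argument "deltas" is text: rows parted by semicolons, each of 7 numbers parted by spaces: the shift along the tool's x, y, z in mm, then the turn, a rotation vector about the tool's x, y, z in units of 6 degrees (1.0 is 6 degrees), then the finger opening in mm, from 0 to 85.4. A call has 1 to 20 rows; each row shifts and turns the commanded pose from where the row before left it, along the tool's axes as they then stand; what a row does not reach is not made up. A row lasts 1/10 s, in which the tool goes at most 50 mm and 8.59 degrees, less where a joint would pass 70% of its speed; a pose out of reach is approached as far as the arm can. A call is refused whole if a number of a shift passes 50 or a number of a turn 1, either way. A call with a gripper value outside its range is refused whole. The fingers move at their own pace and stop on an object; "newtons" is the grip in N (left out, the last holds). Time passes only in rows, so rows that do not move let the fingers close. It gives the time, the measured TCP pose, the force, the opening and the grip force at its end, in the units of the state.
- bot.get_state(): the state, without advancing time (a new reading comes with each control period).
- bot.capture(name): name is "scene" or "top" or "wrist"; returns the picture (420x560x3 uint8, blue, green, red); there is no depth.
- bot.camera_params(name): a dict with "intrinsics" (3x3 intrinsics, pixels), "view" (4x4, takes a point from world to camera coordinates). Camera axes: x right, y up, looking along -z (the intrinsics and any distortion apply to the point x, -y, -z); pixel columns grow to the right and rows downward; lengths in mm; the calibration is good to about 2 mm. A picture is of the moment at which its call begins: read the wrist's pose just before it. camera_params takes no time and is no camera call; for the wrist camera it gives the pose at the moment of the call.
- bot.finish_job(): hands the job in; it is judged then, once.
The state is a dict: "clock": time; "qpos": joint angles; "joint_vel": joint speeds; "joint_efforts": joint torques, N m; "eef_pos": TCP position; "orientation": TCP orientation; "force": force on the tool from outside, world axes, zero at the start; "wrist_torque": the same for the moment, N m; "gripper_width": finger opening in mm; "grasp_force": force on a finger pad.
Only numpy, scipy, OpenCV 4.12 (cv2) and the standard library are available. Lean on these libraries where they do the work, as an engineer would, in place of code of your own. Each camera call takes 0.05 s, during which the arm holds its last target. There are 200 camera calls.

## Working session

There is one attempt and no reset: what is moved stays moved. The work goes in short steps, Python scripts to look and compute and a tool call to move; the robot and the scene stay as the last step left them, time stands still between calls to the robot, and variables do not carry over. Pictures are saved under pics/ and viewed, at most 10 in all, crops included, and the job is handed in when it is done.

Besides the shell and the picture viewer there is one more tool, called after ">>>" by a JSON object that holds its "fn" and its "kwargs". play_rows: Moves the arm, as the interface text tells. Its arguments: {"type":"object","properties":{"deltas":{"type":"string"},"newtons":{"type":"number"}},"required":["deltas"]}

```bash
mkdir -p pics; ls; python3 - <<'E'
from plant import bot
import cv2,numpy as np
s=bot.get_state(); print({k:np.round(v,2).tolist() for k,v in s.items()})
for n in("scene","top"):
    im=bot.capture(n); cv2.imwrite(f"pics/{n}0.png",im); p=bot.camera_params(n)
    print(n,np.round(p["intrinsics"],1).tolist(),np.round(p["view"],3).tolist(),p.keys())
E
```

```text
pics
{'clock': 0.0, 'qpos': [64.96, 30.78, -0.25, 88.17, 0.15, 61.15, -4.08], 'joint_vel': [0.01, -0.02, 0.06, 0.04, -0.01, 0.01, -0.01], 'joint_efforts': [-0.0, -58.34, 1.05, -25.91, 0.01, 0.01, 0.0], 'eef_pos': [235.29, -605.24, 230.41], 'orientation': [[0.93, 0.36, -0.0], [0.36, -0.93, 0.0], [-0.0, -0.0, -1.0]], 'force': [0.09, 0.18, 0.57], 'wrist_torque': [0.0, 0.0, -0.0], 'grasp_force': 0.0, 'gripper_width': 85.06}
scene [[429.4, 0.0, 283.7], [0.0, 429.4, 215.2], [0.0, 0.0, 1.0]] [[0.68, 0.733, 0.015, -334.086], [-0.519, 0.466, 0.717, 231.438], [0.519, -0.495, 0.697, -1308.39], [0.0, 0.0, 0.0, 1.0]] dict_keys(['intrinsics', 'view'])
top [[431.7, 0.0, 271.2], [0.0, 431.7, 213.5], [0.0, 0.0, 1.0]] [[-0.027, -0.999, -0.018, 21.144], [0.995, -0.029, 0.099, -533.267], [-0.1, -0.015, 0.995, -1203.08], [0.0, 0.0, 0.0, 1.0]] dict_keys(['intrinsics', 'view'])
```

View pics/top0.png

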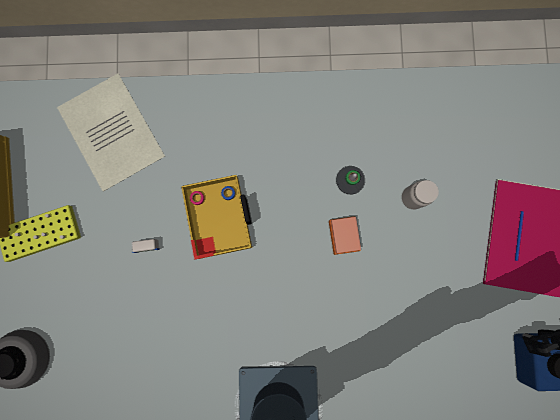

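View pics/scene0.png

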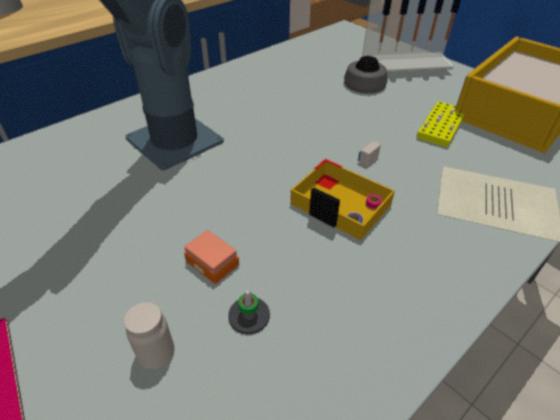

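The top view shows the tote around (216,217), with the red corner at (203,247), pink roll (198,198), blue roll (229,193) and black tab (247,209). The green roll on its spindle is at (351,177), the tip box (345,235), the jar (424,192) and the timer (145,244). The scene view shows the same layout: tab (324,208), green roll (248,304).

```bash
cat > h.py <<'E'
import numpy as np,cv2
from plant import bot
def cam(n):
    p=bot.camera_params(n);return np.array(p["intrinsics"]),np.array(p["view"])
def ray(c,uv):
    K,V=c;d=np.linalg.inv(K)@[uv[0],uv[1],1.];d=V[:3,:3].T@(d*[1,-1,-1]);return -V[:3,:3].T@V[:3,3],d/np.linalg.norm(d)
def plane(c,uv,z):
    o,d=ray(c,uv);return o+d*(z-o[2])/d[2]
def tri(rs):
    A=np.zeros((3,3));b=np.zeros(3)
    for o,d in rs:
        P=np.eye(3)-np.outer(d,d);A+=P;b+=P@o
    x=np.linalg.solve(A,b);return x,max(np.linalg.norm((np.eye(3)-np.outer(d,d))@(x-o)) for o,d in rs)
def proj(c,p):
    K,V=c;q=K@((V[:3,:3]@p+V[:3,3])*[1,-1,-1]);return q[:2]/q[2]
HSV={"green":((45,90,30),(85,255,255)),"blue":((98,120,40),(125,255,255)),"pink":((150,110,60),(174,255,255)),
 "red":((0,220,80),(4,255,255)),"yellow":((18,150,60),(28,255,255)),"black":((0,0,0),(180,255,38))}
def blob(im,col,box,k=1):
    x0,y0,x1,y1=box;m=cv2.inRange(cv2.cvtColor(im,cv2.COLOR_BGR2HSV),*map(np.array,HSV[col]))
    w=np.zeros_like(m);w[y0:y1,x0:x1]=m[y0:y1,x0:x1]
    cs,_=cv2.findContours(w,cv2.RETR_EXTERNAL,cv2.CHAIN_APPROX_NONE)
    return sorted(cs,key=lambda c:-len(c))[:k],w
E
python3 - <<'E'
from h import *
ims={n:cv2.imread(f"pics/{n}0.png") for n in("top","scene")};C={n:cam(n) for n in ims}
box={"top":(165,155,380,270),"scene":(220,150,400,345)}
for col in("green","blue","pink","red","yellow","black"):
    cs={}
    for n in ims:
        c,w=blob(ims[n],col,box[n]); c=c[0] if c else None
        if c is None: print(col,n,"none");continue
        cs[n]=c; x,y,ww,h=cv2.boundingRect(c); print(col,n,"bbox",x,y,x+ww-1,y+h-1,"npx",(w>0).sum(),"minrect",np.round(cv2.boxPoints(cv2.minAreaRect(c)),1).tolist())
    if len(cs)==2:
        r=[]
        for n in cs:
            x,y,ww,h=cv2.boundingRect(cs[n]); r.append(ray(C[n],(x+(ww-1)/2,y+(h-1)/2)))
        print("   tri of bbox centres",tri(r))
big=cv2.resize(ims["top"][160:270,170:380],None,fx=3.8,fy=3.8,interpolation=cv2.INTER_CUBIC)
sc=cv2.resize(ims["scene"][150:340,200:410],None,fx=2,fy=2)
cv2.imwrite("pics/c0.png",big)
E
```

```text
green top bbox 345 170 360 184 npx 103 minrect [[342.5, 177.5], [353.0, 167.0], [362.5, 176.5], [352.0, 187.0]]
green scene bbox 238 294 258 314 npx 214 minrect [[238.0, 314.0], [238.0, 294.0], [258.0, 294.0], [258.0, 314.0]]
   tri of bbox centres (array([ 630.68197971, -226.63584282,   37.44011708]), np.float64(1.0045587252018262))
blue top bbox 221 186 234 199 npx 75 minrect [[218.5, 192.5], [227.5, 183.5], [236.5, 192.5], [227.5, 201.5]]
blue scene bbox 360 217 361 221 npx 6 minrect [[360.0, 217.0], [361.0, 217.0], [361.0, 221.0], [360.0, 221.0]]
   tri of bbox centres (array([606.64017154, 137.55990584,  12.8458289 ]), np.float64(8.8327597824963))
pink top bbox 190 191 203 204 npx 82 minrect [[187.5, 197.5], [196.5, 188.5], [205.5, 197.5], [196.5, 206.5]]
pink scene bbox 367 195 381 207 npx 92 minrect [[367.0, 195.0], [381.0, 195.0], [381.0, 207.0], [367.0, 207.0]]
   tri of bbox centres (array([589.81675789, 223.60094914,   9.4447848 ]), np.float64(1.6856949496377545))
red top bbox 198 258 198 258 npx 2 minrect [[198.0, 258.0], [198.0, 258.0], [198.0, 258.0], [198.0, 258.0]]
re
[... 618 characters left out ...]
 192.10000610351562], [369.1000061035156, 244.3000030517578]]
   tri of bbox centres (array([536.40070822, 164.06825849,   9.74719361]), np.float64(1.0484816731430346))
black top bbox 240 195 251 224 npx 179 minrect [[239.8000030517578, 195.3000030517578], [245.3000030517578, 194.10000610351562], [251.39999389648438, 223.3000030517578], [245.89999389648438, 224.39999389648438]]
black scene bbox 310 189 338 226 npx 770 minrect [[301.8999938964844, 212.3000030517578], [312.79998779296875, 188.3000030517578], [344.70001220703125, 202.8000030517578], [333.70001220703125, 226.8000030517578]]
   tri of bbox centres (array([546.03944406,  78.69744277,  46.75498486]), np.float64(1.2958596203361499))
```

View pics/c0.png

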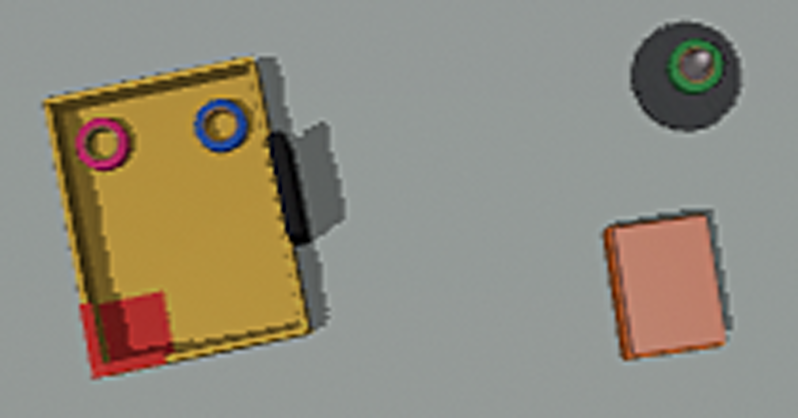

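The crop confirms the layout. The tote is turned by about 10°, both rolls lie flat at the +x end, the red square is at the -x,+y end, and the tab wall faces world -y.

```bash
cat >> h.py <<'E'
from scipy.spatial.transform import Rotation as R
def step(p,Rt=None):
    s=bot.get_state();R0=np.array(s["orientation"]);d=R0.T@(np.array(p)-s["eef_pos"])
    print("pos",np.round(s["eef_pos"],1),"tool delta",np.round(d,1))
    if Rt is not None: print("rotvec units(6deg)",np.round(R.from_matrix(R0.T@Rt).as_rotvec(degrees=True)/6,2))
def down(yaw):  # tool x at yaw, z down
    c,s=np.cos(np.radians(yaw)),np.sin(np.radians(yaw));return np.array([[c,s,0],[s,-c,0],[0,0,-1.]])
E
python3 - <<'E'
from h import *
t=cam("top");im=cv2.imread("pics/top0.png");sc=cam("scene")
# rim outer corners from crop px (crop/3.8+offset)
P=[plane(t,(170+u/3.8,160+v/3.8),50) for u,v in((43,101),(256,57),(311,330),(94,378))]
for p in P: print("rim",np.round(p,1))
e=lambda a,b:np.degrees(np.arctan2(*(P[a]-P[b])[:2][::-1]))
print("yaws",e(0,3),e(1,2),e(0,1)-90,e(3,2)-90,"len",[round(np.linalg.norm(P[a]-P[b])) for a,b in((0,3),(1,2),(0,1),(3,2))])
print("ctr",np.mean(P,0))
print("tab top px in top ->", plane(t,(170+280/3.8,160+135/3.8),95),plane(t,(170+300/3.8,160+243/3.8),95))
print("green",plane(t,(352.5,177),53),"post tip",plane(t,(170+697/3.8,160+62/3.8),82),"foot",plane(t,(170+686/3.8,160+76/3.8),10))
print("green scene",plane(sc,(248,300),50))
for n,px in(("jar",(424,188)),):print(n,plane(t,px,120))
step([630,-227,200],down(11))
E
```

```text
rim [615.1 257.4  50. ]
rim [643.4  98.4  50. ]
rim [440.   62.1  50. ]
rim [409.5 221.4  50. ]
yaws 9.937957722562013 10.115934911517058 10.086361634658374 10.858968809278878 len [209, 207, 162, 162]
ctr [527.00627112 159.83711003  50.        ]
tab top px in top -> [577.8930406   78.26108754  95.        ] [500.46072473  65.72300215  95.        ]
green [ 627.25589559 -224.66805076   53.        ] post tip [ 623.83503486 -222.11565887   82.        ] foot [ 626.38660887 -226.19384193   10.        ]
green scene [ 631.14935407 -225.02459669   50.        ]
jar [ 580.13679058 -398.81078768  120.        ]
pos [ 235.3 -605.3  230.5] tool delta [ 505.  -209.5   30.8]
rotvec units(6deg) [-0.02  0.    1.71]
```

>>> {"fn": "play_rows", "kwargs": {"deltas": "20 -8 0 0 0 0 85;40 -16 2 0 0 0 85;40 -16 3 0 0 0 85;40 -16 3 0 0 0 85;40 -16 3 0 0 0 85;40 -16 3 0 0 0 85;40 -16 3 0 0 0 85;40 -16 3 0 0 0 85;40 -16 2 0 0 0 85;40 -17 2 0 0 0 85;40 -17 2 0 0 0 85;40 -17 2 0 0 0 85;30 -13 2 0 0 0 85;15 -9 0 0 0 0.85 85;0 0 0 0 0 0.9 85;0 0 0 0 0 0 85;0 0 0 0 0 0 85"}}

```text
clock: 1.8
eef_pos: [629.9, -228.6, 200.9]
orientation: [[0.982, 0.188, -0.001], [0.188, -0.982, -0.0], [-0.001, 0.0, -1.0]]
force: [-0.2, -1.2, -0.8]
gripper_width: 84.9
grasp_force: 0.0
```

```bash
python3 - <<'E'
from h import *
c=cam("wrist");im=bot.capture("wrist");cv2.imwrite("pics/w1.png",im)
np.savez("w1",K=c[0],V=c[1])
print(np.round(c[1],2).tolist(),bot.get_state()["eef_pos"])
cs,w=blob(im,"green",(0,0,560,420));x,y,ww,h=cv2.boundingRect(cs[0]);print(x,y,ww,h,(w>0).sum(),cv2.minEnclosingCircle(cs[0]))
print(plane(c,(x+ww/2-.5,y+h/2-.5),44))
for z in(10,44,82):print(z,proj(c,np.array([627,-224.5,z])))
step([627,-224.5,100],down(10.2))
E
```

```text
[[0.19, -0.98, 0.0, -342.9], [0.95, 0.18, -0.27, -527.13], [0.26, 0.05, 0.96, -504.37], [0.0, 0.0, 0.0, 1.0]] [ 629.88735981 -228.81045984  201.05422353]
263 170 41 41 722 ((282.8333435058594, 190.0), 20.672807693481445)
[ 631.06280275 -226.94236839   44.        ]
10 [280.25674973 186.4317154 ]
44 [279.82685789 193.46746588]
82 [279.22334507 203.34475424]
pos [ 629.9 -228.8  201.1] tool delta [ -2.   -4.8 101.1]
rotvec units(6deg) [0.   0.01 0.1 ]
```

View pics/w1.png

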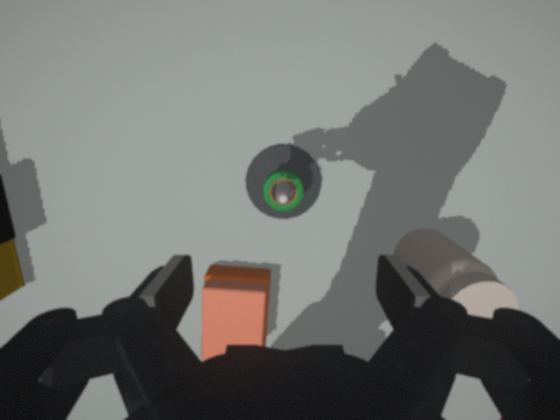

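The wrist view shows the roll at (283,190), the foot around (284,181), the tip box below and the jar to the right, well clear of the fingers. I'll go down partway and take a second view for height.

>>> {"fn": "play_rows", "kwargs": {"deltas": "0 -1 25 0 0 0 85;0 -1 30 0 0 0 85;0 -1 25 0 0 0 85;0 0 10 0 0 0 85;0 0 0 0 0 0 85;0 0 0 0 0 0 85"}}

```text
clock: 2.45
eef_pos: [630.5, -225.8, 112.4]
orientation: [[0.982, 0.186, 0.001], [0.186, -0.982, -0.001], [0.001, 0.001, -1.0]]
force: [-0.2, 0.3, -0.0]
gripper_width: 84.9
grasp_force: 0.0
```

```bash
python3 - <<'E'
from h import *
c=cam("wrist");im=bot.capture("wrist");cv2.imwrite("pics/w2.png",im)
c1=np.load("w1.npz");c1=(c1["K"],c1["V"])
cs,w=blob(im,"green",(0,0,560,420));x,y,ww,h=cv2.boundingRect(cs[0]);print(x,y,ww,h,(w>0).sum())
u2=(x+ww/2-.5,y+h/2-.5);u1=(283,190);t=cam("top");s=cam("scene")
print("wrist pair",tri([ray(c,u2),ray(c1,u1)]),"all",tri([ray(c,u2),ray(c1,u1),ray(t,(352.5,177)),ray(s,(248,304))]))
print("z44:",plane(c,u2,44),plane(c1,u1,44)); print("foot w1",plane(c1,(284,181),10))
step([629,-226,33],down(10.2))
E
```

```text
258 189 57 59 1386
wrist pair (array([ 630.07025408, -227.07943548,   39.51147382]), np.float64(0.03305592652797022)) all (array([ 630.21526921, -226.89512025,   38.03190636]), np.float64(1.5924284713290733))
z44: [ 631.45194674 -226.75489672   44.        ] [ 631.06280275 -226.94236839   44.        ]
foot w1 [ 633.73901717 -227.40945088   10.        ]
pos [ 630.9 -225.8  112.9] tool delta [-2.1 -0.2 79.9]
rotvec units(6deg) [ 0.01 -0.02  0.09]
```

Measured roll centre height is 38–40 mm, against 44 mm nominal. The outline bias accounts for the gap. The position is (630.5,-226.5).

>>> {"fn": "play_rows", "kwargs": {"deltas": "0 0.5 15 0 0 0 85;0 0.5 25 0 0 0 85;0 0 20 0 0 0 85;0 0 14 0 0 0 85;0 0 6 0 0 0 85;0 0 0 0 0 0 85;0 0 0 0 0 0 85", "newtons": 30}}

```text
clock: 3.2
eef_pos: [630.8, -226.3, 32.1]
orientation: [[0.982, 0.187, 0.001], [0.187, -0.982, -0.0], [0.001, 0.001, -1.0]]
force: [0.2, 0.3, 0.8]
gripper_width: 84.9
grasp_force: 0.0
```

>>> {"fn": "play_rows", "kwargs": {"deltas": "0 0 0 0 0 0 60;0 0 0 0 0 0 50;0 0 0 0 0 0 30;0 0 0 0 0 0 30;0 0 0 0 0 0 30;0 0 0 0 0 0 30;0 0 0 0 0 0 30;0 0 0 0 0 0 30", "newtons": 30}}

```text
clock: 4.0
eef_pos: [630.4, -226.2, 32.0]
orientation: [[0.982, 0.186, 0.001], [0.186, -0.982, -0.0], [0.001, 0.0, -1.0]]
force: [-1.9, 0.9, 6.1]
gripper_width: 38.3
grasp_force: 30.2
```

>>> {"fn": "play_rows", "kwargs": {"deltas": "0 0 -3 0 0 0 30;0 0 -8 0 0 0 30;0 0 -12 0 0 0 30;0 0 -15 0 0 0 30;0 0 -20 0 0 0 30;0 0 -25 0 0 0 30;0 0 -25 0 0 0 30;0 0 -20 0 0 0 30;0 0 -10 0 0 0 30;0 0 0 0 0 0 30"}}

```text
clock: 5.0
eef_pos: [631.2, -226.4, 171.6]
orientation: [[0.982, 0.186, 0.004], [0.186, -0.982, -0.001], [0.003, 0.002, -1.0]]
force: [0.1, 0.2, -0.2]
gripper_width: 38.3
grasp_force: 30.2
```

```bash
python3 - <<'E'
from h import *
c=cam("wrist");im=bot.capture("wrist");a=im
t=cam("top");it=bot.capture("top");isc=bot.capture("scene")
for n,i in(("wrist",im),("top",it),("scene",isc)):
    cs,w=blob(i,"green",(0,0,560,420) if n=="wrist" else (300,130,400,200) if n=="top" else (200,200,330,345));print(n,cv2.boundingRect(cs[0]) if cs else None)
cv2.imwrite("pics/lift.png",np.hstack([im[:, 100:460],isc[150:350,180:420].repeat(2,0).repeat(2,1)[:400][:,:440] if 0 else cv2.resize(isc[150:360,180:400],(440,420))]))
s=bot.get_state();print(s["eef_pos"],s["gripper_width"],s["grasp_force"])
E
```

```text
wrist (240, 225, 89, 91)
top (356, 172, 12, 4)
scene (242, 245, 14, 24)
[ 629.34977667 -225.77825973  168.237225  ] 38.689128848202 30.221353713423014
```

View pics/lift.png

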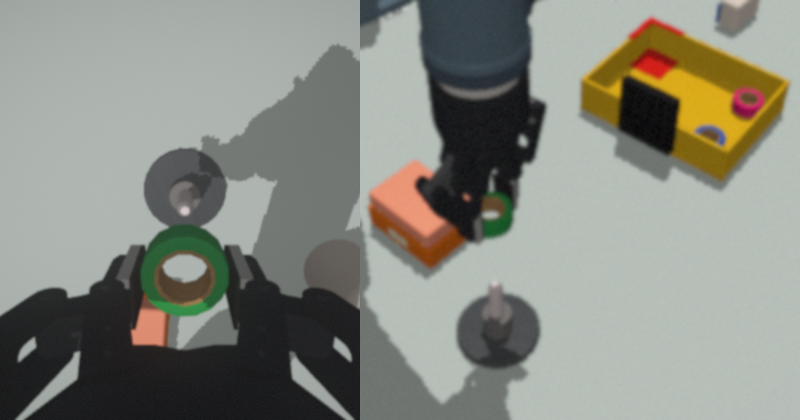

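The green roll is held level and free of the spindle. In the scene crop, the tote, pink roll, blue roll and tab are undisturbed.

```bash
python3 - <<'E'
from h import *
step([516.3,163.2,100],down(10.3))
E
```

```text
pos [ 629.3 -225.8  168.2] tool delta [ -38.4 -403.2   68.6]
rotvec units(6deg) [-0.01  0.02  0.08]
```

>>> {"fn": "play_rows", "kwargs": {"deltas": "0 -10 0 0 0 0 30;-2 -20 0 0 0 0 30;-3 -30 0 0 0 0 30;-4 -35 0 0 0 0 30;-4 -35 0 0 0 0 30;-4 -35 0 0 0 0 30;-4 -35 0 0 0 0 30;-4 -35 0 0 0 0 30;-4 -35 0 0 0 0 30;-3 -35 0 0 0 0 30;-3 -35 0 0 0 0 30;-2 -28 0 0 0 0.08 30;-1 -20 10 0 0 0 30;0 -10 20 0 0 0 30;0 -5 20 0 0 0 30;0 0 18 0 0 0 30;0 0 0 0 0 0 30;0 0 0 0 0 0 30"}}

```text
clock: 6.95
eef_pos: [517.2, 163.0, 101.1]
orientation: [[0.984, 0.179, -0.001], [0.179, -0.984, -0.0], [-0.001, 0.0, -1.0]]
force: [1.5, -0.4, -1.5]
gripper_width: 38.2
grasp_force: 30.3
```

```bash
python3 - <<'E'
from h import *
s=bot.get_state();print(s["gripper_width"],s["grasp_force"],s["force"])
step([516.3,163.2,3],down(10.3))
c=cam("wrist");im=bot.capture("wrist");cv2.imwrite("pics/w3.png",im)
E
```

```text
38.15787181669556 30.27861868031323 [ 1.45696488 -0.44252231 -1.47386485]
pos [517.2 163.  101.1] tool delta [-0.7 -0.4 98.1]
rotvec units(6deg) [ 0.    0.01 -0.  ]
```

View pics/w3.png

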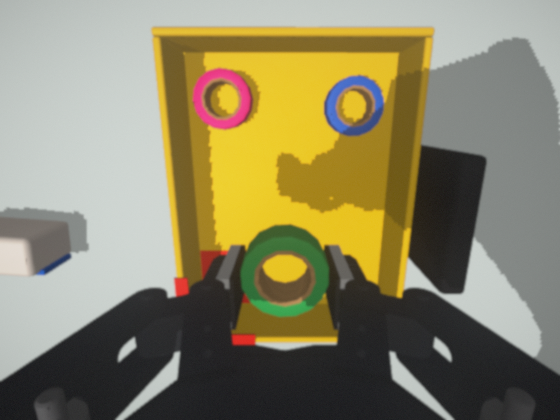

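The wrist view shows the tote's walls aligned with the tool and the green roll centred over the floor, clear of pink (222,98) and blue (354,105). The tab is at (450,215).

>>> {"fn": "play_rows", "kwargs": {"deltas": "0 0 20 0 0 0 30;0 0 25 0 0 0 30;0 0 22 0 0 0 30;0 0 12 0 0 0 30;0 0 6 0 0 0 30;0 0 4 0 0 0 30;0 0 3 0 0 0 30;0 0 2 0 0 0 30;0 0 1 0 0 0 30;0 0 0 0 0 0 30;0 0 0 0 0 0 30"}}

```text
clock: 8.1
eef_pos: [518.1, 162.9, 6.5]
orientation: [[0.984, 0.178, 0.0], [0.178, -0.984, 0.0], [0.0, -0.0, -1.0]]
force: [0.9, 0.1, -0.1]
gripper_width: 38.6
grasp_force: 30.3
```

>>> {"fn": "play_rows", "kwargs": {"deltas": "0 0 1 0 0 0 30;0 0 1 0 0 0 30;0 0 1 0 0 0 30;0 0 0 0 0 0 30"}}

```text
clock: 8.5
eef_pos: [517.9, 162.8, 3.9]
orientation: [[0.984, 0.178, 0.0], [0.178, -0.984, -0.0], [-0.0, 0.0, -1.0]]
force: [-2.8, -0.1, 7.5]
gripper_width: 38.3
grasp_force: 34.7
```

Contact with 7.5 N. I'll release gently and retreat.

>>> {"fn": "play_rows", "kwargs": {"deltas": "0 0 -1 0 0 0 39;0 0 0 0 0 0 42;0 0 0 0 0 0 46;0 0 0 0 0 0 52;0 0 0 0 0 0 54;0 0 0 0 0 0 54;0 0 0 0 0 0 54;0 0 -3 0 0 0 54;0 0 -12 0 0 0 54;0 0 -25 0 0 0 54;0 0 -35 0 0 0 54;0 0 -40 0 0 0 60;0 0 -35 0 0 0 85;0 0 -20 0 0 0 85;0 0 0 0 0 0 85;0 0 0 0 0 0 85"}}

```text
clock: 10.1
eef_pos: [517.9, 162.8, 175.0]
orientation: [[0.984, 0.178, 0.001], [0.178, -0.984, 0.0], [0.001, -0.0, -1.0]]
force: [0.5, -0.5, -0.9]
gripper_width: 85.0
grasp_force: 0.0
```

```bash
python3 - <<'E'
from h import *
c=cam("wrist");im=bot.capture("wrist");cv2.imwrite("pics/w4.png",im);np.savez("w4",K=c[0],V=c[1])
for n in("green","blue","pink"):
    cs,w=blob(im,n,(0,0,560,420));x,y,ww,h=cv2.boundingRect(cs[0]);print(n,x,y,ww,h,np.round(plane(c,(x+ww/2,y+h/2),14),1))
cs,w=blob(im,"black",(300,0,560,240),3)
for k in cs: print("black",len(k),np.round(cv2.boxPoints(cv2.minAreaRect(k)),1).tolist())
print(bot.get_state()["eef_pos"])
E
```

```text
green 266 171 38 39 [518.4 162.3  14. ]
blue 316 90 41 43 [601.8 128.2  14. ]
pink 216 84 43 44 [590.1 220.5  14. ]
black 237 [[378.3999938964844, 208.1999969482422], [385.0, 141.5], [418.8999938964844, 144.89999389648438], [412.20001220703125, 211.60000610351562]]
black 9 [[401.0, 198.0], [402.0, 198.0], [402.0, 202.0], [401.0, 202.0]]
black 6 [[409.0, 205.0], [411.0, 205.0], [411.0, 207.0], [409.0, 207.0]]
[517.33450349 162.59247273 174.03349929]
```

View pics/w4.png

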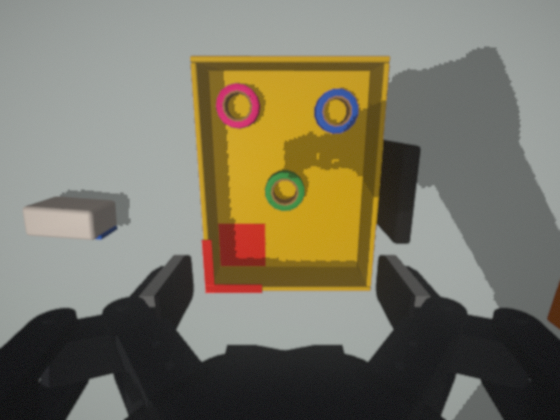

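The green roll lies flat at (285,190), with pink (238,105) and blue (337,111) where they were. The tab's top outer edge runs from (419,148) to (409,243). Next I'll move over the tab.

```bash
python3 - <<'E'
from h import *
c=cam("wrist")
for uv in((419,148),(409,243)):print("outer top edge",plane(c,uv,95))
for uv in((386,140),(381,237)):print("inner low edge",plane(c,uv,50))
for uv in((191,57),(389,57),(370,290),(205,292)):print("rim",plane(c,uv,50))
print("exp px tab ends",[proj(c,np.array([542.4,74.4,95])+np.array([.984,.177,0])*k) for k in(-38,38)])
step([542,74.5,165],down(10.3))
E
```

```text
outer top edge [582.69905385  77.62346576  95.        ]
outer top edge [511.79045025  63.99807787  95.        ]
inner low edge [583.85479436  87.32340213  50.        ]
inner low edge [498.23060682  68.6111      50.        ]
rim [618.56366681 255.91163217  50.        ]
rim [646.41933646 102.02908365  50.        ]
rim [443.14025354  64.77708608  50.        ]
rim [412.45439799 222.05415714  50.        ]
exp px tab ends [array([401.93979414, 250.22344494]), array([413.04534293, 151.19607966])]
pos [517.3 162.6 174. ] tool delta [ 8.6 91.1  9. ]
rotvec units(6deg) [ 0.    0.01 -0.01]
```

>>> {"fn": "play_rows", "kwargs": {"deltas": "1 10 0 0 0 0 85;2 22 0 0 0 0 85;3 28 0 0 0 0 85;3 20 0 0 0 0 85;1 11 0 0 0 0 85;0 0 0 0 0 0 85;0 0 0 0 0 0 85"}}

```text
clock: 10.85
eef_pos: [543.5, 75.9, 173.8]
orientation: [[0.984, 0.179, -0.001], [0.179, -0.984, 0.001], [-0.001, -0.001, -1.0]]
force: [0.3, 0.4, 0.2]
gripper_width: 85.0
grasp_force: 0.0
```

```bash
python3 - <<'E'
from h import *
c=cam("wrist");im=bot.capture("wrist");cv2.imwrite("pics/w5.png",im)
cs,w=blob(im,"black",(225,0,350,300),3)
for k in cs: print("black",len(k),cv2.boundingRect(k),np.round(cv2.boxPoints(cv2.minAreaRect(k)),1).tolist())
print("exp",[proj(c,np.array([544,75,95])+np.array([.984,.177,0])*k+np.array([.177,-.984,0])*j).round(1).tolist() for k in(-38,38) for j in(-7,7)])
print(bot.get_state()["eef_pos"])
E
```

```text
exp [[276.7, 260.4], [294.6, 260.4], [276.2, 163.2], [295.7, 163.3]]
[543.45124195  76.3949282  173.98539559]
```

View pics/w5.png

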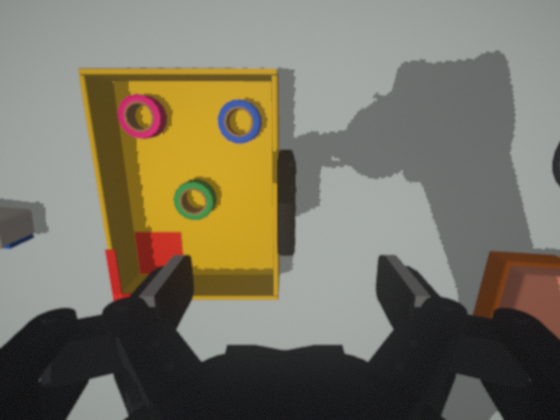

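```bash
python3 - <<'E'
from h import *
c=cam("wrist");a=np.load("w4.npz");a=(a["K"],a["V"])
im=cv2.imread("pics/w5.png");g=cv2.cvtColor(im,cv2.COLOR_BGR2HSV)[:,:,2]
sub=(g[130:275,268:310]<62).astype(np.uint8);sub=cv2.morphologyEx(sub,cv2.MORPH_OPEN,np.ones((5,5)))
k=max(cv2.findContours(sub,0,1)[0],key=cv2.contourArea);x,y,w,h=cv2.boundingRect(k);print("tab bbox",x+268,y+130,x+268+w-1,y+130+h-1)
lo=(x+268+w-1,y+130+h-1)
print("corner tri",tri([ray(a,(409,243)),ray(c,lo)]),"upper",tri([ray(a,(419,148)),ray(c,(x+268+w-1,y+130))]))
print("mid of top edge, -x end",plane(c,((x+268+w/2),lo[1]),95))
p=plane(c,((x+268+w/2),lo[1]),95)+38*np.array([.984,.177,0]);print("tab ctr",p)
step([p[0],p[1],55],down(10.1))
E
```

```text
tab bbox 278 150 294 254
corner tri (array([511.96843439,  63.0840201 ,  93.22629889]), np.float64(0.32149681044335177)) upper (array([587.41038733,  77.48938648,  92.89665395]), np.float64(4.113382628634403))
mid of top edge, -x end [512.03339169  69.12828032  95.        ]
tab ctr [549.42539169  75.85428032  95.        ]
pos [543.5  76.4 174. ] tool delta [  5.9   1.7 119. ]
rotvec units(6deg) [-0.01  0.01  0.04]
```

Triangulated tab top is at about 93 mm (95 given), centre about (548,76).

>>> {"fn": "play_rows", "kwargs": {"deltas": "2 0.5 15 0 0 0 85;2 0.5 25 0 0 0 85;0 0.5 30 0 0 0 85;0 0 22 0 0 0 85;0 0 14 0 0 0 85;0 0 7 0 0 0 85;0 0 4 0 0 0 85;0 0 0 0 0 0 85;0 0 0 0 0 0 85"}}

```text
clock: 11.8
eef_pos: [548.8, 74.5, 58.1]
orientation: [[0.984, 0.178, 0.001], [0.178, -0.984, 0.0], [0.002, -0.0, -1.0]]
force: [-0.1, -0.2, -0.1]
gripper_width: 85.2
grasp_force: 0.0
```

>>> {"fn": "play_rows", "kwargs": {"deltas": "0 0 0 0 0 0 50;0 0 0 0 0 0 35;0 0 0 0 0 0 25;0 0 0 0 0 0 18;0 0 0 0 0 0 12;0 0 0 0 0 0 5;0 0 0 0 0 0 5;0 0 0 0 0 0 5;0 0 0 0 0 0 5", "newtons": 40}}

```text
clock: 12.7
eef_pos: [548.3, 74.6, 57.5]
orientation: [[0.984, 0.178, 0.0], [0.178, -0.984, 0.0], [0.0, -0.0, -1.0]]
force: [-0.4, 1.5, 4.7]
gripper_width: 14.0
grasp_force: 40.1
```

>>> {"fn": "play_rows", "kwargs": {"deltas": "0 0 0 0 0 0 5;0 0 0 0 0 0 5;0 0 0 0 0 0 5;0 0 0 0 0 0 5", "newtons": 110}}

```text
clock: 13.1
eef_pos: [548.5, 74.4, 57.6]
orientation: [[0.984, 0.178, 0.001], [0.178, -0.984, 0.0], [0.001, -0.0, -1.0]]
force: [-0.7, 1.1, 6.9]
gripper_width: 12.8
grasp_force: 107.8
```

>>> {"fn": "play_rows", "kwargs": {"deltas": "0 0 -2 0 0 0 5;0 0 -4 0 0 0 5;0 0 -7 0 0 0 5;0 0 -10 0 0 0 5;0 0 -14 0 0 0 5;0 0 -16 0 0 0 5;0 0 -18 0 0 0 5;0 0 -18 0 0 0 5;0 0 -18 0 0 0 5;0 0 -18 0 0 0 5;0 0 -18 0 0 0 5;0 0 -18 0 0 0 5;0 0 -16 0 0 0 5;0 0 -14 0 0 0 5;0 0 -10 0 0 0 5;0 0 -7 0 0 0 5;0 0 -4 0 0 0 5;0 0 -2 0 0 0 5;0 0 0 0 0 0 5;0 0 0 0 0 0 5", "newtons": 115}}

```text
clock: 15.1
eef_pos: [547.9, 74.2, 270.7]
orientation: [[0.984, 0.178, -0.001], [0.178, -0.984, -0.0], [-0.001, 0.0, -1.0]]
force: [0.4, 0.2, -2.5]
gripper_width: 12.7
grasp_force: 112.1
```

>>> {"fn": "play_rows", "kwargs": {"deltas": "0 0 0 -0.05 0.05 0 5;0 0 0 -0.1 0.1 0 5;0 0 0 -0.15 0.15 0 5;0 0 0 -0.15 0.15 0 5;0 0 0 -0.15 0.15 0 5;0 0 0 -0.15 0.15 0 5;0 0 0 -0.15 0.15 0 5;0 0 0 -0.15 0.15 0 5;0 0 0 -0.15 0.15 0 5;0 0 0 -0.15 0.15 0 5;0 0 0 -0.15 0.15 0 5;0 0 0 -0.15 0.15 0 5;0 0 0 -0.15 0.15 0 5;0 0 0 -0.15 0.15 0 5;0 0 0 -0.15 0.15 0 5;0 0 0 -0.15 0.15 0 5;0 0 0 -0.15 0.15 0 5"}}

```text
clock: 16.8
eef_pos: [548.1, 74.5, 271.2]
orientation: [[0.947, 0.142, 0.287], [0.204, -0.959, -0.199], [0.247, 0.247, -0.937]]
force: [0.8, -0.5, -3.0]
gripper_width: 12.8
grasp_force: 112.1
```

```bash
python3 - <<'E'
from h import *
s=bot.get_state();print(np.round(s["qpos"],1),np.round(s["eef_pos"],1),np.round(s["orientation"],3).tolist(),np.round(s["force"],1),s["gripper_width"],s["wrist_torque"])
E
```

```text
[ -18.6   12.3   -4.9  112.7   25.5   46.7 -119.2] [548.1  74.5 271.2] [[0.947, 0.142, 0.287], [0.204, -0.959, -0.199], [0.247, 0.247, -0.937]] [ 0.8 -0.5 -3. ] 12.767560343829523 [ 0.14908444  0.52666237 -0.06436173]
```

>>> {"fn": "play_rows", "kwargs": {"deltas": "0 0 0 -0.15 0.15 0 5;0 0 0 -0.15 0.15 0 5;0 0 0 -0.15 0.15 0 5;0 0 0 -0.15 0.15 0 5;0 0 0 -0.15 0.15 0 5;0 0 0 -0.15 0.15 0 5;0 0 0 -0.15 0.15 0 5;0 0 0 -0.15 0.15 0 5;0 0 0 -0.15 0.15 0 5;0 0 0 -0.15 0.15 0 5;0 0 0 -0.15 0.15 0 5;0 0 0 -0.12 0.12 0 5;0 0 0 -0.08 0.08 0 5;0 0 0 -0.04 0.04 0 5;0 0 0 0 0 0 5;0 0 0 0 0 0 5;0 0 0 0 0 0 5;0 0 0 0 0 0 5;0 0 0 0 0 0 5;0 0 0 0 0 0 5"}}

```text
clock: 18.8
eef_pos: [548.2, 74.3, 271.3]
orientation: [[0.871, 0.065, 0.488], [0.257, -0.905, -0.338], [0.42, 0.42, -0.805]]
force: [0.3, -0.2, -2.3]
gripper_width: 12.8
grasp_force: 113.0
```

```bash
python3 - <<'E'
from h import *
s=bot.get_state();print(np.round(s["qpos"],1),np.round(s["orientation"],3).tolist())
w=bot.capture("wrist");sc=bot.capture("scene");
cv2.imwrite("pics/t1.png",np.hstack([cv2.resize(w,(400,300)),cv2.resize(sc[60:270,200:480],(400,300))]))
E
```

```text
[ -29.6   11.2   -2.8  121.4   52.1   44.6 -149.4] [[0.871, 0.065, 0.488], [0.257, -0.905, -0.338], [0.42, 0.42, -0.805]]
```

View pics/t1.png

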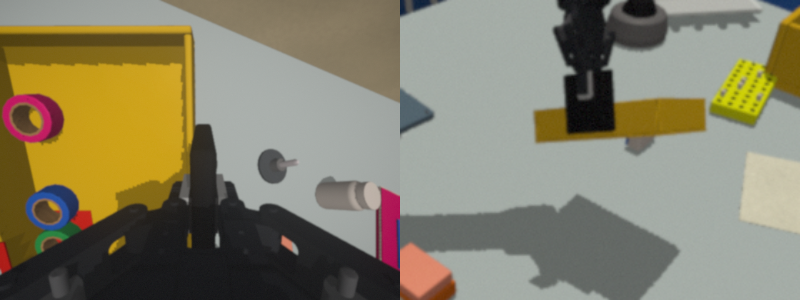

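Left (wrist view): blue and green have reached the red-corner area, but pink is still at the far end against the +y wall, around (32,117). I'll check whether it is still sliding.

>>> {"fn": "play_rows", "kwargs": {"deltas": "0 0 0 0 0 0 5;0 0 0 0 0 0 5;0 0 0 0 0 0 5;0 0 0 0 0 0 5;0 0 0 0 0 0 5"}}

```text
clock: 19.4
eef_pos: [548.2, 74.3, 271.3]
orientation: [[0.871, 0.065, 0.488], [0.257, -0.905, -0.338], [0.42, 0.42, -0.805]]
force: [-0.6, 0.2, -3.8]
gripper_width: 12.6
grasp_force: 113.0
```

```bash
cat > rolls.py <<'E'
from h import *
# points in tool frame = tote frame; TCP at grip: tote coords (0?, -87, 57.5)
def go(name="wrist"):
    s=bot.get_state();c=cam(name);im=bot.capture(name)
    R0=np.array(s["orientation"])@np.diag([1,-1,-1.]);o=np.array(s["eef_pos"])-R0@np.array([2.,-86,58])
    n=R0[:,2]
    for k in("green","blue","pink"):
        cs,w=blob(im,k,(0,0,560,420))
        if not cs: print(k,None);continue
        x,y,ww,h=cv2.boundingRect(cs[0]);ro,d=ray(c,(x+ww/2,y+h/2));q=ro+d*(n@(o+14*n-ro))/(n@d)
        print(k,(x,y,ww,h),"tote xyz",np.round(R0.T@(q-o),0))
    print("red corner px",proj(c,o+R0@np.array([-100,75,5.])),"z",(o+R0@np.array([-100,75,0.]))[2])
    return im
E
python3 -c "
from rolls import *
im=go();go('top')"
```

```text
green (49, 311, 64, 46) tote xyz [-76.  58.  14.]
blue (37, 260, 72, 62) tote xyz [-42.  58.  14.]
pink (533, 263, 27, 117) tote xyz [ -65. -269.   14.]
red corner px [ 71.98834572 353.16670259] z 114.23201489415933
green None
blue (514, 334, 46, 57) tote xyz [-507. -644.   14.]
pink (483, 180, 77, 117) tote xyz [-196. -641.   14.]
red corner px [206.66345519 234.21495557] z 114.2554444074627
```

```bash
sed -i 's/blob(im,k,(0,0,560,420))/blob(im,k,(0,0,260,420))/' rolls.py; python3 -c "
from rolls import *
im=go()"
```

```text
green (49, 311, 64, 45) tote xyz [-75.  58.  14.]
blue (37, 260, 72, 62) tote xyz [-42.  58.  14.]
pink (9, 151, 83, 65) tote xyz [33. 58. 14.]
red corner px [ 72.01196205 353.22023013] z 114.20936521107107
```

>>> {"fn": "play_rows", "kwargs": {"deltas": "0 0 0 0 0 0 5;0 0 0 0 0 0 5;0 0 0 0 0 0 5;0 0 0 0 0 0 5"}}

```text
clock: 19.95
eef_pos: [548.2, 74.3, 271.3]
orientation: [[0.871, 0.065, 0.488], [0.257, -0.905, -0.338], [0.42, 0.42, -0.805]]
force: [-0.1, -0.3, -3.8]
gripper_width: 12.8
grasp_force: 112.9
```

```bash
python3 -c "
from rolls import *
im=go()"
```

```text
green (49, 311, 64, 46) tote xyz [-76.  58.  14.]
blue (37, 261, 72, 61) tote xyz [-42.  58.  14.]
pink (21, 203, 78, 65) tote xyz [-1. 59. 14.]
red corner px [ 71.98333404 353.16177397] z 114.23145424130924
```

>>> {"fn": "play_rows", "kwargs": {"deltas": "0 0 0 0 0 0 5;0 0 0 0 0 0 5;0 0 0 0 0 0 5;0 0 0 0 0 0 5"}}

```text
clock: 20.4
eef_pos: [548.2, 74.3, 271.3]
orientation: [[0.871, 0.065, 0.488], [0.257, -0.905, -0.338], [0.42, 0.42, -0.805]]
force: [0.7, -0.3, -2.8]
gripper_width: 12.6
grasp_force: 113.0
```

```bash
python3 -c "
from rolls import *
im=go()
s=bot.get_state();print(np.round(s['qpos'],1))
R0=np.array(s['orientation'])
for t in(20,30,35,40):
  Q=R0@R.from_euler('x',t,degrees=True).as_matrix();print(t,'tote x z',Q[2,0],'tote y z',-Q[2,1],'z',-Q[2,2])"
```

```text
green (49, 311, 64, 45) tote xyz [-75.  58.  14.]
blue (37, 260, 72, 63) tote xyz [-42.  58.  14.]
pink (21, 203, 78, 65) tote xyz [-1. 59. 14.]
red corner px [ 71.98128072 353.18545967] z 114.23919289977376
[ -29.6   11.2   -2.8  121.4   52.1   44.6 -149.4]
20 tote x z 0.4196116981468336 tote y z -0.11904686581002341 z 0.899863248787915
30 tote x z 0.41961169814683363 tote y z 0.03902133687994998 z 0.9068645753619624
35 tote x z 0.41961169814683363 tote y z 0.11791130454946953 z 0.9000127482640305
40 tote x z 0.41961169814683363 tote y z 0.1959038959945754 z 0.8863112807092538
```

Settled as a touching row along the +y wall, with pink about 100 mm from the corner. To pack the rolls tighter, I'll swing the low side briefly to -y so that pink slips round, then return.

>>> {"fn": "play_rows", "kwargs": {"deltas": "0 0 0 0.2 0 0 5;0 0 0 0.4 0 0 5;0 0 0 0.4 0 0 5;0 0 0 0.4 0 0 5;0 0 0 0.4 0 0 5;0 0 0 0.4 0 0 5;0 0 0 0.4 0 0 5;0 0 0 0.4 0 0 5;0 0 0 0.4 0 0 5;0 0 0 0.4 0 0 5;0 0 0 0.4 0 0 5;0 0 0 0.4 0 0 5;0 0 0 0.4 0 0 5;0 0 0 0.4 0 0 5;0 0 0 0.4 0 0 5;0 0 0 0.4 0 0 5;0 0 0 0.3 0 0 5;0 0 0 0.1 0 0 5;0 0 0 0 0 0 5"}}

```text
clock: 22.35
eef_pos: [548.3, 73.4, 271.2]
orientation: [[0.871, 0.36, 0.335], [0.256, -0.914, 0.315], [0.42, -0.189, -0.888]]
force: [0.2, -0.0, -3.1]
gripper_width: 12.6
grasp_force: 113.0
```

```bash
python3 -c "
from rolls import *
im=go()
s=bot.get_state();print(np.round(s['qpos'],1),np.round(s['orientation'],2)[2])"
```

```text
green (50, 311, 64, 44) tote xyz [-75.  57.  14.]
blue (38, 260, 72, 63) tote xyz [-42.  57.  14.]
pink (22, 203, 78, 65) tote xyz [-1. 58. 14.]
red corner px [ 72.18778811 353.45527906] z 207.31053212801854
[  9.9  10.3 -12.9 118.  -28.1  33.9 -52.2] [ 0.42 -0.19 -0.89]
```

>>> {"fn": "play_rows", "kwargs": {"deltas": "0 0 0 0.2 0 0 5;0 0 0 0.3 0 0 5;0 0 0 0.3 0 0 5;0 0 0 0.2 0 0 5;0 0 0 0 0 0 5;0 0 0 0 0 0 5;0 0 0 0 0 0 5"}}

```text
clock: 23.1
eef_pos: [548.0, 74.8, 271.4]
orientation: [[0.87, 0.395, 0.295], [0.258, -0.875, 0.41], [0.42, -0.281, -0.863]]
force: [-0.1, -0.4, -3.3]
gripper_width: 13.0
grasp_force: 113.0
```

```bash
python3 -c "
from rolls import *
im=go()"
```

```text
green (52, 311, 63, 44) tote xyz [-75.  56.  14.]
blue (41, 260, 72, 62) tote xyz [-41.  55.  14.]
pink (26, 203, 78, 65) tote xyz [-1. 55. 14.]
red corner px [ 72.26631447 353.50492812] z 223.68769801701342
```

>>> {"fn": "play_rows", "kwargs": {"deltas": "0 0 0 0.2 0 0 5;0 0 0 0 0 0 5;0 0 0 0 0 0 5;0 0 0 0 0 0 5"}}

```text
clock: 23.55
eef_pos: [548.2, 74.3, 271.2]
orientation: [[0.871, 0.4, 0.287], [0.257, -0.866, 0.428], [0.42, -0.299, -0.857]]
force: [0.0, 0.2, -3.1]
gripper_width: 12.7
grasp_force: 113.0
```

```bash
python3 -c "
from rolls import *
im=go()"
```

```text
green (53, 312, 63, 42) tote xyz [-75.  56.  14.]
blue (47, 261, 70, 61) tote xyz [-42.  52.  14.]
pink (36, 203, 76, 65) tote xyz [-1. 50. 14.]
red corner px [ 72.24818457 353.4826381 ] z 226.95612857668021
```

>>> {"fn": "play_rows", "kwargs": {"deltas": "0 0 0 0 0 0 5;0 0 0 0 0 0 5;0 0 0 0 0 0 5"}}

```text
clock: 23.9
eef_pos: [548.1, 74.4, 271.3]
orientation: [[0.871, 0.4, 0.287], [0.257, -0.866, 0.429], [0.42, -0.299, -0.857]]
force: [0.2, 0.7, -2.5]
gripper_width: 12.7
grasp_force: 113.0
```

```bash
python3 -c "
from rolls import *
im=go()"
```

```text
green (53, 312, 63, 42) tote xyz [-75.  56.  14.]
blue (46, 261, 71, 61) tote xyz [-42.  52.  14.]
pink (36, 203, 77, 65) tote xyz [-1. 49. 14.]
red corner px [ 72.2658955  353.48440304] z 226.9925802108025
```

>>> {"fn": "play_rows", "kwargs": {"deltas": "0 0 0 0.2 0 0 5;0 0 0 0.3 0 0 5;0 0 0 0.1 0 0 5;0 0 0 0 0 0 5;0 0 0 0 0 0 5;0 0 0 0 0 0 5"}}

```text
clock: 24.55
eef_pos: [548.1, 74.6, 271.3]
orientation: [[0.87, 0.417, 0.261], [0.257, -0.838, 0.482], [0.42, -0.353, -0.836]]
force: [-0.4, 0.1, -3.2]
gripper_width: 12.7
grasp_force: 113.0
```

```bash
python3 -c "
from rolls import *
im=go()"
```

```text
green (80, 309, 51, 32) tote xyz [-68.  40.  14.]
blue (167, 329, 9, 18) tote xyz [-79.  -5.  14.]
pink (209, 273, 28, 23) tote xyz [-37. -44.  14.]
red corner px [ 72.29839412 353.52654895] z 236.77260805458806
```

The row has broken up: green is near the corner, blue beside it on the -x wall, pink at about (-37,-44). Returning quickly, y slope first with little x slope.

>>> {"fn": "play_rows", "kwargs": {"deltas": "0 0 0 -0.8 -0.8 0 5;0 0 0 -0.9 -0.8 0 5;0 0 0 -0.9 -0.7 0 5;0 0 0 -0.9 -0.5 0 5;0 0 0 -0.9 0 0 5;0 0 0 -0.9 0 0 5;0 0 0 -0.9 0 0 5;0 0 0 -0.8 0 0 5;0 0 0 -0.6 0 0 5;0 0 0 -0.4 0 0 5;0 0 0 -0.2 0 0 5;0 0 0 0 0 0 5"}}

```text
clock: 25.8
eef_pos: [547.7, 75.4, 270.8]
orientation: [[0.927, 0.245, 0.284], [0.345, -0.855, -0.388], [0.147, 0.458, -0.877]]
force: [-0.8, -1.1, -3.3]
gripper_width: 13.0
grasp_force: 113.3
```

```bash
python3 -c "
from rolls import *
im=go();cv2.imwrite('pics/t2.png',im)
s=bot.get_state();print(np.round(s['qpos'],1),np.round(s['orientation'],2)[2])"
```

```text
green (49, 310, 64, 47) tote xyz [-76.  58.  14.]
blue (155, 336, 16, 20) tote xyz [-86.   1.  14.]
pink (147, 274, 57, 32) tote xyz [-41. -12.  14.]
red corner px [ 71.98803802 353.11580835] z 131.28492643221045
[ -28.    16.    -1.8  111.    36.1   55.4 -123. ] [ 0.15  0.46 -0.88]
```

>>> {"fn": "play_rows", "kwargs": {"deltas": "0 0 0 0 0 0 5;0 0 0 0 0 0 5;0 0 0 0 0 0 5;0 0 0 0 0 0 5;0 0 0 0 0 0 5"}}

```text
clock: 26.35
eef_pos: [548.2, 74.2, 271.4]
orientation: [[0.928, 0.243, 0.284], [0.343, -0.855, -0.389], [0.148, 0.458, -0.876]]
force: [-0.9, 0.2, -3.0]
gripper_width: 12.6
grasp_force: 113.3
```

```bash
python3 -c "
from rolls import *
im=go()"
```

```text
green (49, 310, 64, 47) tote xyz [-76.  58.  14.]
blue (155, 335, 16, 21) tote xyz [-86.   1.  14.]
pink (146, 273, 58, 33) tote xyz [-40. -12.  14.]
red corner px [ 72.01643629 353.11912871] z 131.6367463727845
```

>>> {"fn": "play_rows", "kwargs": {"deltas": "0 0 0 0 -0.4 0 5;0 0 0 0 -0.5 0 5;0 0 0 0 -0.5 0 5;0 0 0 0 -0.2 0 5;0 0 0 0 0 0 5;0 0 0 0 0 0 5;0 0 0 0 0 0 5"}}

```text
clock: 27.1
eef_pos: [547.8, 74.2, 271.3]
orientation: [[0.962, 0.244, 0.126], [0.274, -0.855, -0.441], [0.0, 0.458, -0.889]]
force: [0.2, 0.9, -2.2]
gripper_width: 12.8
grasp_force: 113.3
```

```bash
python3 -c "
from rolls import *
im=go();cv2.imwrite('pics/t3.png',im[200:,0:300])"
```

```text
green (49, 309, 64, 47) tote xyz [-75.  58.  14.]
blue (155, 335, 16, 20) tote xyz [-85.   1.  14.]
pink (144, 273, 59, 34) tote xyz [-41. -11.  14.]
red corner px [ 71.95949517 353.09793647] z 145.9092488940689
```

View pics/t3.png

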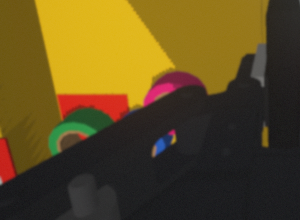

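I've now used all ten pictures. This one shows green in the corner, pink (175,298 in the full frame) beside blue, and blue partly hidden by the gripper at (163,345). From here on I'll go by numbers only.

```bash
python3 -c "
from rolls import *
s=bot.get_state();c=cam('wrist')
R0=np.array(s['orientation'])@np.diag([1,-1,-1.]);o=np.array(s['eef_pos'])-R0@np.array([2.,-86,58])
th=np.linspace(0,2*np.pi,60)
def box(x,y):
  q=np.array([proj(c,o+R0@np.array([x+20*np.cos(t),y+20*np.sin(t),z])) for t in th for z in(5,23)]);return np.round([*q.min(0),*q.max(0)])
print('green',box(-80,55),'seen 49 309 right 112')
for p in((-80,15),(-60,20),(-50,-10),(-45,-5),(-40,0),(-40,10),(-41,6),(-45,-15)):print(p,box(*p),'pink seen 144 273 right 202')
print(np.round(s['qpos'],1))"
```

```text
green [ 49. 307. 121. 372.] seen 49 309 right 112
(-80, 15) [107. 307. 175. 372.] pink seen 144 273 right 202
(-60, 20) [ 95. 282. 166. 348.] pink seen 144 273 right 202
(-50, -10) [138. 269. 206. 335.] pink seen 144 273 right 202
(-45, -5) [130. 263. 198. 329.] pink seen 144 273 right 202
(-40, 0) [121. 256. 191. 323.] pink seen 144 273 right 202
(-40, 10) [105. 256. 177. 323.] pink seen 144 273 right 202
(-41, 6) [112. 257. 183. 324.] pink seen 144 273 right 202
(-45, -15) [145. 263. 213. 329.] pink seen 144 273 right 202
[ -27.    21.1   -1.7  103.    30.1   65.7 -117.7]
```

>>> {"fn": "play_rows", "kwargs": {"deltas": "0 0 0 0 -0.3 0 5;0 0 0 0 -0.4 0 5;0 0 0 0 -0.3 0 5;0 0 0 0 0 0 5;0 0 0 0 0 0 5"}}

```text
clock: 27.65
eef_pos: [548.1, 74.3, 271.2]
orientation: [[0.97, 0.243, 0.025], [0.227, -0.855, -0.467], [-0.092, 0.458, -0.884]]
force: [0.1, -0.3, -3.7]
gripper_width: 12.2
grasp_force: 113.3
```

```bash
python3 -c "
from rolls import *
im=go()"
```

```text
green (49, 309, 64, 47) tote xyz [-75.  58.  14.]
blue (155, 332, 17, 24) tote xyz [-84.   1.  14.]
pink (123, 263, 68, 55) tote xyz [-41.   0.  14.]
red corner px [ 71.9743559  353.05455238] z 155.568321351278
```

>>> {"fn": "play_rows", "kwargs": {"deltas": "0 0 0 0 0 0 5;0 0 0 0 0 0 5"}}

```text
clock: 27.9
eef_pos: [548.0, 74.4, 271.4]
orientation: [[0.97, 0.244, 0.025], [0.227, -0.855, -0.467], [-0.093, 0.458, -0.884]]
force: [-0.0, 0.6, -2.6]
gripper_width: 13.1
grasp_force: 113.5
```

```bash
python3 -c "
from rolls import *
im=go()"
```

```text
green (49, 309, 64, 48) tote xyz [-75.  58.  14.]
blue (155, 332, 16, 24) tote xyz [-84.   1.  14.]
pink (33, 244, 73, 65) tote xyz [-31.  58.  14.]
red corner px [ 71.89343233 353.06915128] z 155.81724762250974
```

Pink reached the +y wall beside green, and blue is beside green on the -x wall. Restoring the diagonal tilt.

>>> {"fn": "play_rows", "kwargs": {"deltas": "0 0 0 0 0.2 0 5;0 0 0 0 0.3 0 5;0 0 0 0 0.4 0 5;0 0 0 0 0.4 0 5;0 0 0 0 0.4 0 5;0 0 0 0 0.4 0 5;0 0 0 0 0.4 0 5;0 0 0 0 0.4 0 5;0 0 0 0 0.4 0 5;0 0 0 0 0.4 0 5;0 0 0 0 0.4 0 5;0 0 0 0 0.3 0 5;0 0 0 0 0.2 0 5;0 0 0 0 0.1 0 5;0 0 0 0 0 0 5;0 0 0 0 0 0 5;0 0 0 0 0 0 5;0 0 0 0 0 0 5;0 0 0 0 0 0 5;0 0 0 0 0 0 5"}}

```text
clock: 29.95
eef_pos: [548.2, 74.4, 271.2]
orientation: [[0.843, 0.243, 0.479], [0.42, -0.855, -0.305], [0.336, 0.458, -0.823]]
force: [0.4, -0.6, -2.7]
gripper_width: 12.8
grasp_force: 113.5
```

```bash
python3 -c "
from rolls import *
im=go()
s=bot.get_state();print(np.round(s['qpos'],1),np.round(s['orientation'],2)[2],np.round(s['joint_vel'],2))"
```

```text
green (49, 310, 64, 46) tote xyz [-75.  58.  14.]
blue (156, 332, 16, 23) tote xyz [-84.   0.  14.]
pink (33, 254, 74, 62) tote xyz [-37.  59.  14.]
red corner px [ 72.01866732 353.18637482] z 115.49425377028116
[ -30.    10.4   -0.6  121.4   49.    42.3 -134.9] [ 0.34  0.46 -0.82] [-0.07 -0.14  0.    0.08 -0.1   0.04 -0.63]
```

>>> {"fn": "play_rows", "kwargs": {"deltas": "0 0 0 0 0.2 0 5;0 0 0 0 0.3 0 5;0 0 0 0 0.3 0 5;0 0 0 0 0.2 0 5;0 0 0 0 0 0 5;0 0 0 0 0 0 5;0 0 0 0 0 0 5;0 0 0 0 0 0 5;0 0 0 0 0 0 5;0 0 0 0 0 0 5;0 0 0 0 0 0 5;0 0 0 0 0 0 5;0 0 0 0 0 0 5;0 0 0 0 0 0 5;0 0 0 0 0 0 5;0 0 0 0 0 0 5"}}

```text
clock: 31.6
eef_pos: [548.2, 74.3, 271.3]
orientation: [[0.788, 0.243, 0.565], [0.45, -0.855, -0.259], [0.42, 0.458, -0.783]]
force: [0.3, -0.3, -2.8]
gripper_width: 12.7
grasp_force: 113.6
```

```bash
python3 -c "
from rolls import *
im=go()
s=bot.get_state();print(np.round(s['qpos'],1),np.round(s['orientation'],2)[2],s['clock'])
im=bot.capture('scene')
c=cam('scene')
cs,w=blob(im,'green',(180,230,330,345));print('green at post?',[cv2.boundingRect(k) for k in cs])"
```

```text
green (49, 311, 64, 45) tote xyz [-75.  58.  14.]
blue (155, 332, 17, 23) tote xyz [-84.   1.  14.]
pink (35, 259, 73, 62) tote xyz [-41.  59.  14.]
red corner px [ 72.04288067 353.17796517] z 109.25336839158592
[ -31.     8.3    0.3  126.3   58.8   36.7 -144.1] [ 0.42  0.46 -0.78] 31.65
green at post? []
```

```bash
python3 -c "
from plant import bot
print(bot.finish_job())"
```

```text
the job is handed in; nothing more can be done
None
```

I handed the job in at about 32 s with the tote held still by its tab, in the air and tilted about 38° with the red corner lowest: green sits in that corner, pink is against it on one wall, and blue is beside it on the other, though the gripper partly hid blue so its exact position is less certain.

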